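Lock the guide ring of a router jig with its pin spanner

ROBOT

A 6-joint arm with a two-finger parallel gripper is mounted at the origin on the work surface. World frame = base frame: x ahead of the robot, y to its left, z up, the work surface at z = 0. Lengths are in m, angles in degrees, forces in N, time in s.
With the tool pointing down it reaches from about 0.375 to 0.975 m from the base axis. Payload 3.8 kg.
Tool frame: the origin (TCP) lies at the very end of the fingers, on their centre line; the grasp point (between the pads) lies 19 mm behind it; x points along the fingers, y is the direction in which the jaws open and shut, and the axes are right-handed (so a half turn about x gives the same grasp; the last joint's range is limited). The gripper opens to 85 mm and grips with 20 to 120 N. Pads are 22 mm wide; open, the fingers measure 114 mm over their backs; the gripper's body (76 mm by 85 mm) begins 54 mm behind the grasp point. The pads swing forward as they close: fully open they stand 13 mm farther back than shut.
Start: joints at [-68.234, 15.12, 91.902, -0, 72.978, -2.114], TCP at [0.273, -0.617, 0.231] pointing down, gripper open.
Joint ranges: [-150.88, 150.88], [-54.13, 125.18], [17.81, 147.31], [-75.09, 255.09], [0, 152.58], [-146.25, 146.25]. Speed limits (degrees/s): [147.25, 147.25, 180, 180, 180, 180].

INTERFACE

Orientations are given as a 3x3 rotation matrix whose columns are the frame's x, y, z axes.
In Python, from station import manip, telemetry, imaging, job gives the robot as it stands. The module is installed in compiled form; this text tells all that it offers. Calls block until the motion is done:
- manip.move_to(position, orientation): joint-space move of the TCP to a pose.
- manip.move_straight(position, ori=None, speed=0.15, f_stop=None): straight line of the TCP; ori=None keeps the orientation; speed is the mean speed in m/s. With f_stop (N) it stops when the force on the tool has changed by that much, and returns True; else False.
- manip.set_joints(angles): joint-space move.
- manip.grip(opening, force=None): opening from 0.0 (shut) to 1.0 (fully open); force is the grip in N (None keeps the last); returns when the fingers have stopped.
- manip.wait(seconds).
- manip.inverse_kinematics(position, orientation): joint angles nearest the present ones, or None.
- telemetry.read_state(): the state.
- imaging.capture(name): name is "scene" or "top"; returns a dict with "image" (384x512x3 uint8, blue, green, red), "K" (3x3 intrinsics, pixels), "dist" ([k1, k2, p1, p2, k3] as OpenCV has them; the pictures are not rectified), "world_from_camera" (4x4, takes a point from camera to world coordinates). Camera axes: x right, y up, looking along -z (the intrinsics and any distortion apply to the point x, -y, -z); pixel columns grow to the right and rows downward; lengths in m; the calibration is good to about 2 mm. A picture is of the moment at which its call begins. There is no depth.
A pose or a line that the arm cannot do raises manip.PlanningError and nothing moves.
- job.hand_in(): hands the job in, once; it reports no verdict.
The state is a dict: "time_s": time; "joint_pos": joint angles; "qd": joint speeds; "joint_torque": joint torques, N m; "eef_pos": TCP position; "eef_rot": TCP orientation; "wrist_force": force on the tool from outside, world axes, zero at the start; "ft_torque": the same for the moment, N m; "opening": opening from 0.0 (shut) to 1.0 (fully open).
Only numpy, scipy, OpenCV 4.12 (cv2) and the standard library are available. Lean on these libraries where they do the work, as an engineer would, in place of code of your own. Each camera call takes 0.05 s, during which the arm holds its last target.

TASK

Take the pin spanner that fits the ring on the plywood jig board from its rest, push both of its pins fully home into the ring's two holes before turning anything, then with the spanner turn the ring clockwise, seen from above, until it stops. Let go and leave the spanner standing seated in the locked ring; leave the other spanner on its rest.

Things in the scene. Friction and masses are not known exactly. Their poses are not given: they have to be found in the camera images.
- wide_grip (a point): Spanner that fits: steel bar 116x24x10 mm, two 12 mm round pins 90 mm apart reaching 15 mm below the bar, upright wooden grip block on top (56 long, 16 thick, 52 high), 0.2-0.4 kg. Point: block's centre, 36 mm above bar's underside, 26 below block's top; x along bar through the pins, y across the 16 mm, z up. Bar lies level on a fixed wooden rest 26 mm high, 62 long, pins hanging past its ends.
- narrow_grip (a point): The other spanner, not for this ring: the same make and the same grip block, but a bar only 80 mm long and pins 54 mm apart. It lies on a shorter rest, 32 mm long. Point and axes as for the wide one. The two rests may have changed places.
- ring_face (a point): Aluminium ring, 132 mm across, 18 thick, on a fixed 18 mm plywood board. Point: its centre on the upper face, 36 mm above the bench; z up, x through its two 22 mm holes, 45 mm either side (pins have 5 mm play all round; either pin in either hole). Spanner seated: bar on this face, grip centre 36 mm above the point. Turns with the ring. Locked, the groove at +y meets the board's dark line.
- ring (a joint): Turn of the ring in rad about its upright axis, growing clockwise seen from above. Starts between 0 and 0.2; hard stop (locked) at 0.85. Turns stiffly (0.15 N m) and stays where it is left. Through the pins' play the spanner turns about 0.11 rad from centred before the ring follows.

How it is judged (in metres and radians):
On the way, in this order (a step that is already met when the one before it is completed fails the run):
1. both pins of the wide spanner are home in the ring's holes before the ring has been turned (horizontal distance between wide_grip and ring_face below 0.013 m and z of wide_grip in the frame of ring_face between 0.028 and 0.042 m and angle between wide_grip's own z axis and vertical below 0.12 rad and angle between the x axis of wide_grip and the x axis of ring_face, either way round below 0.25 rad and value of joint ring below 0.35 rad), for 0.2 s.
2. the ring is turned to its stop with both pins still in the holes (horizontal distance between wide_grip and ring_face below 0.013 m and z of wide_grip in the frame of ring_face between 0.028 and 0.042 m and angle between wide_grip's own z axis and vertical below 0.12 rad and angle between the x axis of wide_grip and the x axis of ring_face, either way round below 0.25 rad and value of joint ring above 0.68 rad), for 0.2 s.
At the end, for the whole second after the job is handed in: The ring is at rest within 10 degrees of its stop (joint above 0.68 of 0.85 rad), and the wide spanner stands upright (within 0.12 rad) with both pins in the holes: its grip centre within 13 mm of the ring's axis and 28 to 42 mm above the ring's face, its bar along the line of holes within 0.25 rad (all of step 2 and velocity of joint ring below 0.05 rad/s); the robot touches nothing.
It fails at once if the narrow spanner is moved more than 30 mm (distance of narrow_grip from where it was at the start of the episode above 0.03 m).
It also fails if it takes over 38 s, if anything falls off the work surface, if the arm or the gripper's body presses on something with over 40 N, if the wrist force passes 120 N, or if a joint passes its speed limit or range.

## Working session

There is one attempt and no reset: what is moved stays moved. The work goes in short steps, each a Python script; the robot and the scene stay as the last script left them, time stands still between calls to the robot, and variables do not carry over. Pictures are saved under pics/ and viewed, and the job is handed in when it is done.

```bash
mkdir -p pics; python3 - <<'E'
from station import manip, telemetry, imaging, job
import cv2, pickle, numpy as np
np.set_printoptions(precision=4,suppress=True)
for n in ("scene","top"):
    c=imaging.capture(n); pickle.dump(c,open(n+"0.pkl","wb")); cv2.imwrite(f"pics/{n}0.png",c["image"])
    print(n,c["K"],c["dist"],c["world_from_camera"])
s=telemetry.read_state(); print(s["time_s"],s["eef_pos"],s["eef_rot"],s["opening"])
E
```

```text
scene [[407.8857   0.     257.0291]
 [  0.     407.8857 192.8216]
 [  0.       0.       1.    ]] [0.0504 0.     0.     0.     0.    ] [[-0.18   -0.4959  0.8495  1.0924]
 [ 0.9834 -0.1103  0.1439  0.133 ]
 [ 0.0224  0.8613  0.5076  0.4082]
 [ 0.      0.      0.      1.    ]]
top [[480.8468   0.     252.7865]
 [  0.     480.8468 187.0856]
 [  0.       0.       1.    ]] [-0.0408  0.      0.      0.      0.    ] [[-0.      0.9953 -0.0964  0.4367]
 [-0.9995 -0.003  -0.0304  0.0295]
 [-0.0306  0.0964  0.9949  1.0589]
 [ 0.      0.      0.      1.    ]]
0.1 [ 0.273  -0.6166  0.2301] [[-0.0008  0.4049 -0.9144]
 [ 0.0019 -0.9144 -0.4049]
 [-1.     -0.0021 -0.0001]] 0.9998112918074484
```

View pics/scene0.png

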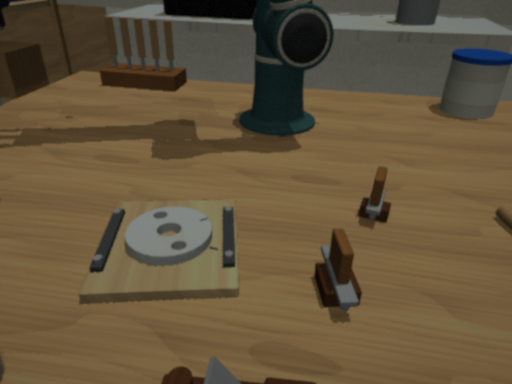

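View pics/top0.png

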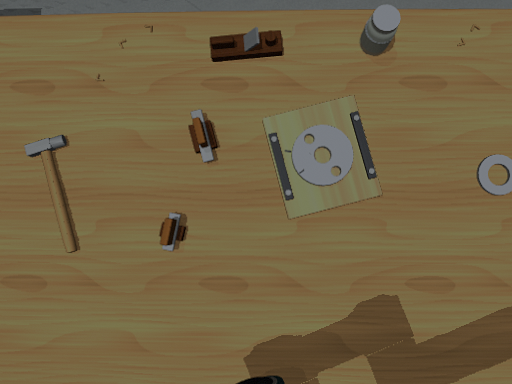

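The top view shows the wide spanner at about (203,136), the narrow one at (172,232) and the ring at (322,155). I'll zoom in on these and segment them.

```bash
cat > h.py <<'E'
import numpy as np, cv2, pickle
np.set_printoptions(precision=4,suppress=True)
def ray(c,uv):
    p=cv2.undistortPoints(np.array(uv,float).reshape(-1,1,2),c["K"],c["dist"]).reshape(-1,2)
    d=np.c_[p[:,0],-p[:,1],-np.ones(len(p))]
    T=c["world_from_camera"]; return T[:3,3],d@T[:3,:3].T
def plane(c,uv,z):
    o,d=ray(c,uv); return o+d*((z-o[2])/d[:,2])[:,None]
def tri(c1,u1,c2,u2):
    o1,d1=ray(c1,[u1]);o2,d2=ray(c2,[u2]);A=np.c_[d1[0],-d2[0]]
    t=np.linalg.lstsq(A,o2-o1,rcond=None)[0];a=o1+t[0]*d1[0];b=o2+t[1]*d2[0]
    return (a+b)/2,np.linalg.norm(a-b)
def proj(c,P):
    T=c["world_from_camera"];q=(np.atleast_2d(P)-T[:3,3])@T[:3,:3]
    q=q*[1,-1,-1]
    return cv2.projectPoints(q.reshape(-1,1,3),np.zeros(3),np.zeros(3),c["K"],c["dist"])[0].reshape(-1,2)
E
python3 - <<'E'
from h import *
t=pickle.load(open("top0.pkl","rb"))["image"];s=pickle.load(open("scene0.pkl","rb"))["image"]
z=lambda im,x,y,w,h,k:cv2.resize(im[y:y+h,x:x+w],None,fx=k,fy=k,interpolation=cv2.INTER_CUBIC)
a=z(t,175,100,60,75,8);cv2.imwrite("pics/z1.png",a)
cv2.imwrite("pics/z2.png",z(t,262,95,120,125,4.5))
cv2.imwrite("pics/z3.png",z(s,305,220,65,90,6))
E
```

```text
(no output)
```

View pics/z1.png

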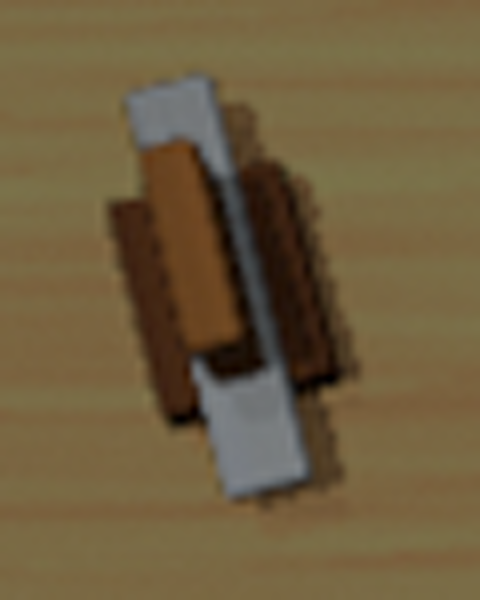

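View pics/z2.png

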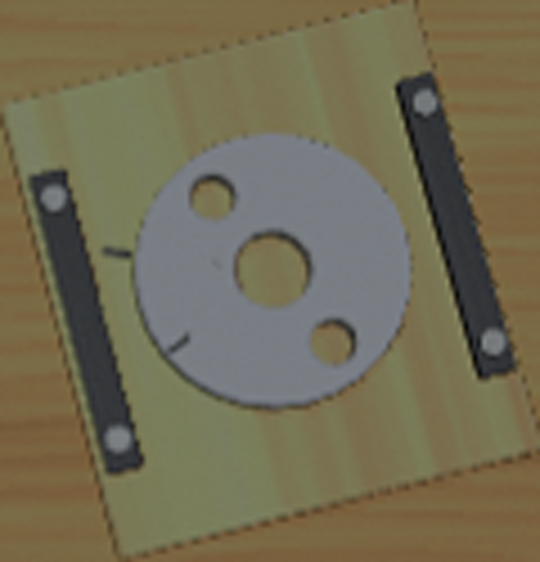

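View pics/z3.png

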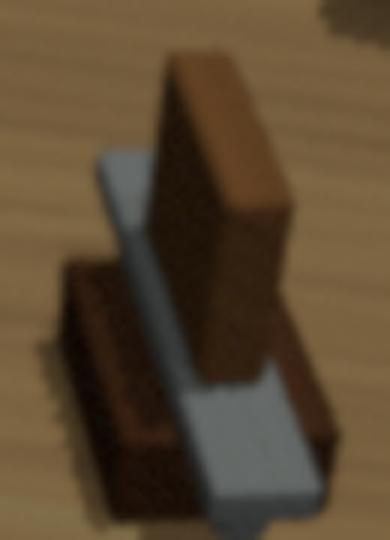

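```bash
python3 - <<'E'
from h import *
t=pickle.load(open("top0.pkl","rb"));s=pickle.load(open("scene0.pkl","rb"))
un=lambda p,k,x,y:(np.array(p,float)+.5)/k-.5+[x,y]
B=plane(t,un([(125,95),(210,75),(312,478),(228,498)],8,175,100),.036)
G=plane(t,un([(140,150),(190,138),(243,340),(195,355)],8,175,100),.088)
for n,Q in(("bar",B),("grip",G)):
    ax=(Q[0]+Q[1]-Q[2]-Q[3])/2; print(n,Q.mean(0),np.linalg.norm(ax),np.linalg.norm(Q[0]-Q[1]),np.degrees(np.arctan2(ax[1],ax[0])))
    
# scene: grip top & bar corners
Gs=plane(s,un([(170,55),(222,55),(292,203),(228,208)],6,305,220),.088)
ax=(Gs[0]+Gs[1]-Gs[2]-Gs[3])/2;print("gripS",Gs.mean(0),np.linalg.norm(ax),np.degrees(np.arctan2(ax[1],ax[0])))
# ring mask
def ringm(c,box,z):
    im=c["image"].astype(int);x,y,w,h=box
    sub=im[y:y+h,x:x+w];sat=sub.max(2)-sub.min(2)
    m=((sat<28)&(sub.max(2)>85)).astype(np.uint8)
    n,l,st,ce=cv2.connectedComponentsWithStats(m);k=1+st[1:,4].argmax();m=(l==k).astype(np.uint8)
    cs,hi=cv2.findContours(m,cv2.RETR_CCOMP,cv2.CHAIN_APPROX_NONE)
    for cc,hh in zip(cs,hi[0]):
        if len(cc)<12: continue
        cc=cc.reshape(-1,2)+[x,y]
        P=plane(c,cc,z)
        (cx,cy),r=cv2.minEnclosingCircle(P[:,:2].astype(np.float32)*1000)
        e=cv2.fitEllipse((P[:,:2]*1000).astype(np.float32))
        print("hole" if hh[3]>=0 else "outer",len(cc),np.array(e[0]),np.array(e[1]),cc.mean(0))
print("top");ringm(t,(285,115,75,80),.036)
print("scene");ringm(s,(115,200,110,75),.036)
E
```

```text
bar [0.6493 0.1714 0.036 ] 0.11507351182390615 0.023862933401691717 14.686980605849064
grip [0.649  0.1711 0.088 ] 0.0554637700038341 0.01331542192933059 15.2971851197939
gripS [0.6528 0.1723 0.088 ] 0.05323094351221724 -165.164517413999
top
outer 201 [606.2905 -86.9824] [130.1372 134.0331] [317.9502 155.4826]
hole 30 [ 571.4349 -116.6005] [23.1361 23.6118] [335.9    170.3667]
hole 49 [606.5624 -88.5882] [36.6279 38.3015] [322.3469 154.1633]
hole 29 [641.9446 -59.9243] [21.9268 22.7446] [308.7586 137.8621]
scene
outer 202 [607.6345 -85.8353] [130.532  131.4084] [167.5842 231.3762]
hole 34 [642.2675 -58.0772] [19.4165 21.7542] [178.0588 245.    ]
hole 62 [607.504  -85.9031] [34.8059 35.9605] [167.9355 229.6613]
hole 28 [ 572.993 -114.571] [17.683  21.0226] [159.9643 214.6786]
```

```bash
cat >> h.py <<'E'
def R(th):  # spanner x at th degrees; tool down, jaws across
    a=np.radians(th); x=np.array([0,0,-1.]);y=np.array([-np.sin(a),np.cos(a),0]);return np.c_[x,y,np.cross(x,y)]
E
python3 - <<'E'
from h import *
from station import manip
for f in (0,180):
    for p,th in(((.6503,.1714,.045),15),((.607,-.087,.055),39),((.607,-.087,.055),-25)):
        q=manip.inverse_kinematics(np.array(p),R(th+f));print(f,th,None if q is None else np.array(q))
E
```

```text
0 15 [ 12.6438  24.1354 100.9186  -0.      54.946  -92.3562]
0 39 [ -10.4837   17.8844  108.4198   -0.       53.6958 -139.4837]
0 -25 [-10.4837  17.8844 108.4198  -0.      53.6958 -75.4837]
180 15 [ 12.6438  24.1354 100.9186  -0.      54.946   87.6438]
180 39 [-10.4837  17.8844 108.4198  -0.      53.6958  40.5163]
180 -25 [-10.4837  17.8844 108.4198  -0.      53.6958 104.5163]
```

```bash
python3 - <<'E'
from h import *
from station import manip, telemetry, imaging
p=np.array([.6503,.1714,0]); r=R(195)
manip.move_to(p+[0,0,.16],r)
manip.move_straight(p+[0,0,.045],speed=.12,f_stop=12)
manip.grip(0,60); s=telemetry.read_state(); print(s["time_s"],s["opening"],s["eef_pos"],s["wrist_force"])
print(manip.move_straight(p+[0,0,.125],speed=.1))
q=np.array([.607,-.087,.125]); manip.move_to(q,R(219))
manip.wait(.2)
s=telemetry.read_state(); print(s["time_s"],s["opening"],s["eef_pos"],s["eef_rot"],s["wrist_force"],s["ft_torque"])
for n in ("scene","top"):
    c=imaging.capture(n); pickle.dump(c,open(n+"1.pkl","wb")); cv2.imwrite(f"pics/{n}1.png",c["image"])
t=pickle.load(open("top1.pkl","rb"))["image"];s=pickle.load(open("scene1.pkl","rb"))["image"]
z=lambda im,x,y,w,h,k:cv2.resize(im[y:y+h,x:x+w],None,fx=k,fy=k,interpolation=cv2.INTER_CUBIC)
cv2.imwrite("pics/m1.png",np.hstack([z(t,262,95,120,125,3.2),z(s,90,150,160,154.,2.6) if 0 else cv2.resize(s[130:300,85:265],(400,400),interpolation=cv2.INTER_CUBIC)[:400]][0:2]) if 0 else z(s,85,130,180,170,3.4)); cv2.imwrite("pics/m2.png",z(t,262,95,120,125,4.5))
E
```

```text
4.9167 0.17950562514509882 [0.6504 0.1718 0.0453] [-1.2104  0.9245  1.8972]
False
7.0917 0.17841328766715112 [ 0.6074 -0.0857  0.1249] [[ 0.      0.6305 -0.7762]
 [ 0.0002 -0.7762 -0.6305]
 [-1.     -0.0001 -0.0002]] [ 0.6281 -0.202  -2.1812] [-0.036   0.0049 -0.0064]
```

View pics/m1.png

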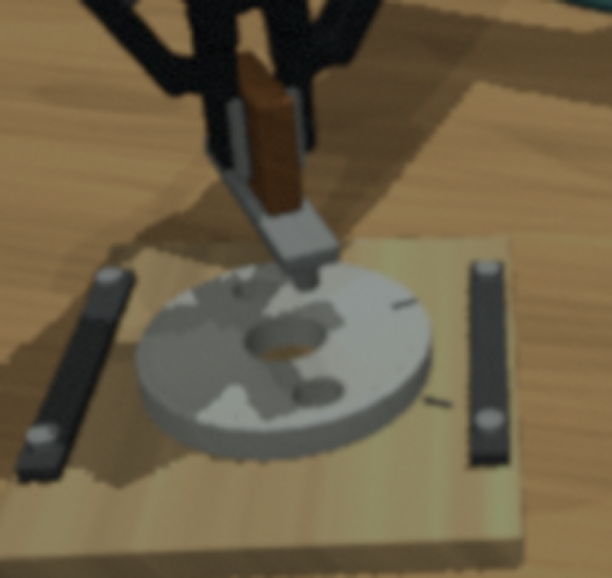

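View pics/m2.png

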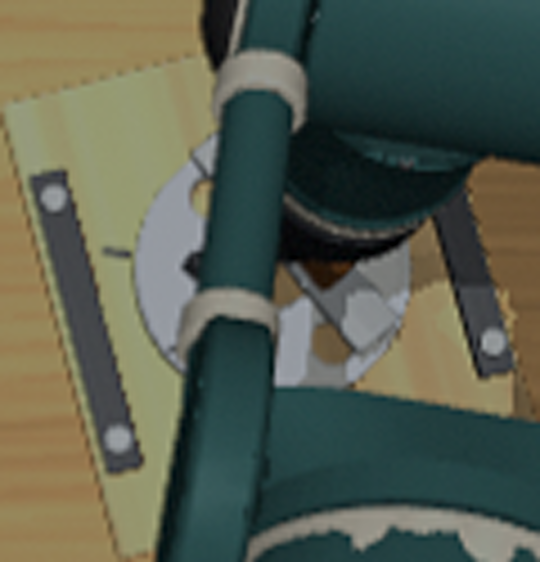

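The scene view shows the spanner gripped above the ring. The near bar end's top corners are at about (290,265) and (340,240) in the zoom. I'll check these against the expected position in the grip.

```bash
python3 - <<'E'
from h import *
s=pickle.load(open("scene1.pkl","rb"))
P=plane(s,(np.array([(288,262),(340,238)])+.5)/3.4-.5+[85,130],.1155)
print(P,np.linalg.norm(P[0]-P[1]))
a=np.radians(39);e=np.array([np.cos(a),np.sin(a)]);n=np.array([-e[1],e[0]])
print("centre est",P.mean(0)[:2]-.058*e, "ang across",np.degrees(np.arctan2(*(P[1]-P[0])[1::-1])))
# pin tip bottom visible
print(plane(s,[(np.array([308,288])+.5)/3.4-.5+[85,130]],.0906+.0), "pin exp", np.array([.6074,-.0857])+.045*e)
E
```

```text
[[ 0.6632 -0.0567  0.1155]
 [ 0.6419 -0.043   0.1155]] 0.025312596723594427
centre est [ 0.6075 -0.0863] ang across 147.29167596815924
[[ 0.6438 -0.0578  0.0906]] pin exp [ 0.6424 -0.0574]
```

```bash
python3 - <<'E'
from h import *
from station import manip, telemetry, imaging
q=np.array([.607,-.0868,0])
manip.move_straight(q+[0,0,.08],R(219),speed=.1); manip.wait(.15)
s=telemetry.read_state(); print(s["time_s"],s["eef_pos"],s["wrist_force"])
print(manip.move_straight(q+[0,0,.0545],speed=.05,f_stop=12))
manip.wait(.3)
s=telemetry.read_state(); print(s["time_s"],s["eef_pos"],s["wrist_force"],s["ft_torque"],s["opening"])
c=imaging.capture("scene"); pickle.dump(c,open("scene2.pkl","wb"))
cv2.imwrite("pics/m3.png",cv2.resize(c["image"][130:300,85:265],None,fx=3.4,fy=3.4,interpolation=cv2.INTER_CUBIC))
E
```

```text
7.9417 [ 0.6079 -0.087   0.081 ] [-0.5789  0.3674 -2.5869]
True
8.7417 [ 0.6065 -0.0867  0.0553] [-0.3344 -0.177   5.2472] [-0.0151  0.0374  0.0348] 0.17756338672828853
```

View pics/m3.png

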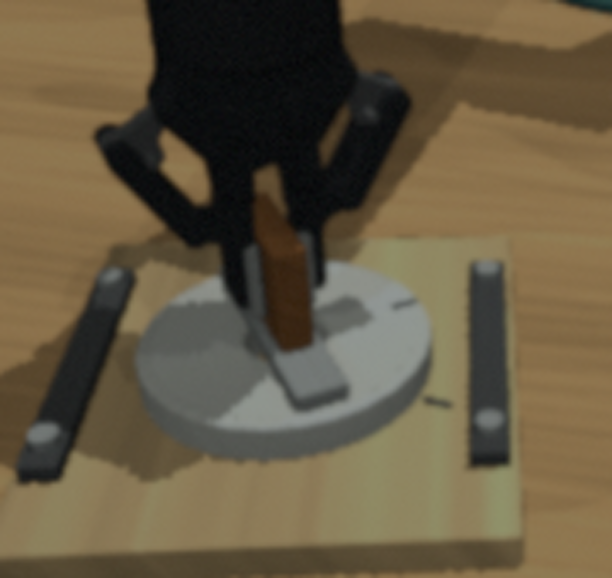

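The pins are home: TCP z is 0.0553, exactly the seated height, and the bar sits flat on the ring. I'll turn with joint 6 in small steps and watch the torque.

```bash
python3 - <<'E'
from h import *
from station import manip, telemetry, imaging
q0=np.array(manip.inverse_kinematics(np.array([.607,-.0868,.0553]),R(219)))
print(q0, telemetry.read_state()["joint_pos"])
for d in range(4,57,4):
    q=q0.copy();q[5]+=d;manip.set_joints(q)
    s=telemetry.read_state();print(d,round(s["time_s"],2),np.round(s["joint_pos"][5]-q0[5],2),s["eef_pos"],s["wrist_force"],s["ft_torque"][2])
    if abs(s["ft_torque"][2])>1.0: break
c=imaging.capture("scene"); pickle.dump(c,open("scene3.pkl","wb"))
cv2.imwrite("pics/m4.png",cv2.resize(c["image"][130:300,85:265],None,fx=3.4,fy=3.4,interpolation=cv2.INTER_CUBIC))
E
```

```text
[-10.4654  17.8607 108.4139  -0.      53.7254  40.5346] [-10.4658  17.8473 108.437   -0.0025  53.7673  40.5343]
4 9.04 3.91 [ 0.6071 -0.0867  0.0553] [-0.6973  0.7477  1.7387] -0.03792526550754587
8 9.29 7.86 [ 0.6071 -0.0868  0.0553] [-0.0533  0.2215  1.6223] -0.0793908936379126
12 9.54 11.83 [ 0.607  -0.0868  0.0553] [-0.1581 -0.0422  1.539 ] -0.09168990573319989
16 9.79 15.83 [ 0.6069 -0.0868  0.0553] [-1.6859  0.1414  2.1807] -0.1279907727856213
20 10.04 19.82 [ 0.6069 -0.0868  0.0553] [-2.1788  0.2369  2.4575] -0.10755406698072756
24 10.29 23.82 [ 0.6069 -0.0868  0.0553] [-1.2668 -0.7029  2.0447] -0.07223698582231426
28 10.54 27.82 [ 0.607  -0.0868  0.0553] [-1.682   0.2283  2.8216] -0.19048174731836043
32 10.79 31.82 [ 0.607  -0.0868  0.0553] [-1.833  0.353  2.091] -0.1122387149627389
36 11.04 35.82 [ 0.6071 -0.0868  0.0553] [-0.8724  0.3853  1.5829] -0.04369340340195026
40 11.29 39.82 [ 0.6071 -0.0868  0.0553] [-0.7537  0.4634  1.8916] -0.07638050471518146
44 11.54 43.82 [ 0.6071 -0.0868  0.0553] [-0.6328  0.2446  1.3601] -0.18064497957231604
48 11.79 47.82 [ 0.6071 -0.0868  0.0553] [ 0.2925 -0.1701  1.9431] -0.08334293262558752
52 12.04 51.82 [ 0.6071 -0.0868  0.0553] [0.6343 0.7247 1.3193] -0.06210509789401134
56 12.29 55.69 [ 0.6073 -0.0863  0.0553] [1.0343 3.9214 1.5195] 1.600518770913418
```

View pics/m4.png

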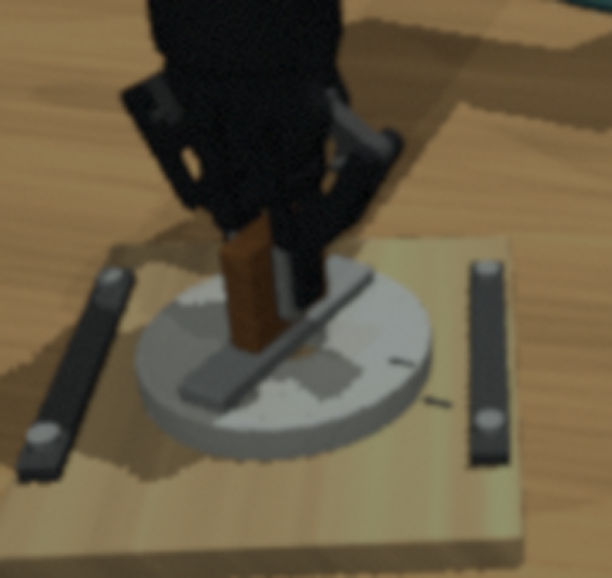

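The torque jumped to 1.6 N m, so this looks like the stop. In the zoom the groove is at about (400,362) and the board line at (438,403). I'll check that they line up in angle.

```bash
python3 - <<'E'
from h import *
from station import imaging,telemetry
s=pickle.load(open("scene3.pkl","rb"));t=pickle.load(open("top0.pkl","rb"))
un=lambda p:(np.array(p,float)+.5)/3.4-.5+[85,130]
for c,rc in((s,[.6076,-.0862]),):
    for n,p,z in(("groove0",[(400,303)],.036),("groove",[(392,360),(412,364)],.036),("line",[(427,401),(450,405)],.018)):
        P=plane(c,un(p),z)[:,:2]-rc; print(n,np.degrees(np.arctan2(P[:,1],P[:,0])),np.hypot(*P.T))
P=plane(t,(np.array([(105,250),(130,255)])+.5)/4.5-.5+[262,95],.018)[:,:2]-[.6066,-.0875];print("line top",np.degrees(np.arctan2(P[:,1],P[:,0])))
st=telemetry.read_state();print(st["time_s"],st["ft_torque"],st["wrist_force"],st["joint_pos"])
E
```

```text
groove0 [131.8772] [0.0568]
groove [83.2524 83.3554] [0.0524 0.062 ]
line [82.3008 82.8762] [0.0691 0.0799]
line top [81.3234 81.8908]
12.3417 [ 0.7706 -0.2155  1.6246] [1.9564 3.4365 0.4326] [-10.4122  17.8661 108.4043   0.0046  53.7004  96.2662]
```

```bash
python3 - <<'E'
from h import *
from station import manip, telemetry, imaging
q=np.array(manip.inverse_kinematics(np.array([.607,-.0868,.0553]),R(219-53.0)))
manip.set_joints(q); manip.wait(.2)
s=telemetry.read_state();print(s["time_s"],s["eef_pos"],s["wrist_force"],s["ft_torque"],s["joint_pos"])
manip.grip(0.6); manip.wait(.2)
p=np.array([.607,-.0868,0])
print(manip.move_straight(p+[0,0,.2],speed=.08))
manip.move_to(np.array([.45,-.40,.25]),R(219-53.0))
manip.wait(.3)
for n in ("scene","top"):
    c=imaging.capture(n); pickle.dump(c,open(n+"4.pkl","wb"))
    x,y,w,h=(85,130,180,170) if n=="scene" else (262,95,120,125)
    cv2.imwrite(f"pics/{n}4.png",cv2.resize(c["image"][y:y+h,x:x+w],None,fx=3.4,fy=3.4,interpolation=cv2.INTER_CUBIC))
s=telemetry.read_state();print(s["time_s"],s["eef_pos"],s["wrist_force"])
E
```

```text
12.7917 [ 0.607  -0.0868  0.0553] [0.7114 3.2015 0.0695] [ 0.5002 -0.1394  0.1119] [-10.4759  17.8612 108.4141   0.0271  53.7182  93.5732]
False
17.1167 [ 0.4504 -0.3995  0.2499] [-0.3597  0.8631  1.0802]
```

View pics/scene4.png

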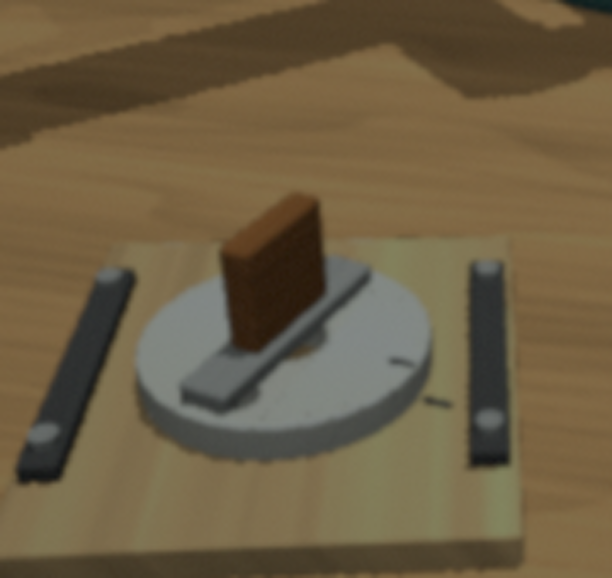

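View pics/top4.png

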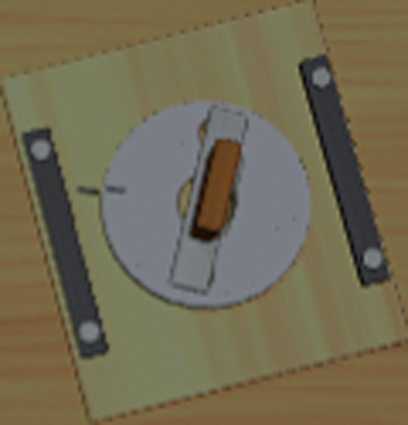

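The groove lines up with the board line and the spanner stands flat and upright, with its top-view bar corners at about (212,105), (247,115), (207,293) and (172,285). One numeric check of its position, then I'll hand in.

```bash
python3 - <<'E'
from h import *
from station import job
t=pickle.load(open("top4.pkl","rb"))
un=lambda p:(np.array(p,float)+.5)/3.4-.5+[262,95]
B=plane(t,un([(212,105),(247,115),(207,293),(172,285)]),.046);a=(B[0]+B[1]-B[2]-B[3])/2
print(B.mean(0)-[.6066,-.0875,0],np.linalg.norm(a),np.degrees(np.arctan2(a[1],a[0])))
G=plane(t,un([(219,140),(241,143),(221,228),(196,224)]),.098);print("grip top",G.mean(0)-[.6066,-.0875,0])
g=plane(t,un([(106,189),(124,190)]),.036)[:,:2]-[.6066,-.0875];print("groove",np.degrees(np.arctan2(g[:,1],g[:,0])))
d=np.linalg.norm(B.mean(0)[:2]-[.6066,-.0875]); assert d<.008
job.hand_in()
E
```

```text
[ 0.0002 -0.0019  0.046 ] 0.11618534386125276 -13.251659552409203
grip top [ 0.0007 -0.0016  0.098 ]
groove [82.1324 81.1681]
the job is handed in; nothing more can be done
```

The job is done and handed in at about 17 s of the 38 s; no verdict came back. The wide spanner stands seated in the ring, and the ring is turned to its stop.

- **Seating:** I took the wide spanner off its rest and pushed it into the holes before turning anything. The tool stopped at 0.0553 m, exactly the height expected with the pins fully home, and I held it there for over 0.3 s.
- **Turning:** I turned the gripper clockwise until the torque jumped from about 0.1 to 1.6 N m, which marks the hard stop. I then backed off about 3°, within the pins' play, let go and moved the arm clear.
- **Last checks, from the top view:**
  - The bar centre is about 2 mm from the ring's axis.
  - The grip top sits directly above the bar centre to within 1 mm, so the spanner is upright.
  - The groove is at about 81–82° and the board's line at 81–82°, so the ring is locked.
  - The bar is at −13°, about 5° (0.09 rad) off the line of holes, against the 0.25 rad allowed.
- **Disagreement:** while the spanner was held above the ring, the bar angle measured across its short end came out 18° off what I expected. I put this down to measuring across only 25 mm. The centre agreed to under 1 mm and the pins went straight in.
- **Not checked:** I did not measure the narrow spanner again at the end; none of my moves took the arm near it at low height.

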